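# Close the bearing case and hold it in the reader's corner

## Task

A bearing cup has come back in its hinged aluminium case, which lies half open on the counter. First close the case fully, so that its two halves meet edge to edge, then slide it over the counter into the corner of the tag reader: its front edge (opposite the hinge) flush against the long stop and its left end flush against the short stop. Finish while holding it there: the gripper keeps pressing the closed case firmly against both stops, lying flat on the counter, with the cup still inside; leave the other loose parts alone.

Things in the scene. Friction and masses are not known exactly. Their poses are not given: they have to be found in the camera images.
- case: Lower half of a loose aluminium case: 90 (x) x 110 (y) x 22 mm high, walls 4 mm, about 0.4 kg; it slides at 2 to 4 N, more if borne down on. Origin: centre of its underside, on the counter; z up. Hinge along its rear rim (x = -45, z = 22 mm); front edge = +x side, left end = +y side. The upper half is the same tray turned over: closed, the case is 44 mm high and its handle reaches 68 mm
- case_lid (a joint): Hinge angle of the case's upper half, rad: 0 = closed, halves edge to edge; grows as the front edge lifts and swings back. Starts between 0.7 and 1.25. Stiff hinge (friction 0.13 N m): the upper half (0.2 kg) stays at any angle and must be pushed fully shut; lifting the case by its handle would open it
- lid_hinge (a point): Middle of the hinge line; its axes turn with the upper half: x from the hinge to the front edge (90 mm), y along the hinge (equal to the case's y), z out of its outer face, which lies 22 mm from the hinge line
- lid_handle (a point): Centre of the black handle on the outer face of the upper half: a solid rib 18 mm thick (along the case's x), 60 mm long (along y), 24 mm high, 45 mm from the hinge, in the middle; 56 mm above the counter when closed. Axes as lid_hinge
- lid_front (a point): Middle of the front edge of the upper half's outer face, 90 mm from the hinge along the lid's x, 22 mm along its z
- bearing_cup: Bronze ring 48 mm across, 26 mm high, 0.18 kg, lying loose between four low rubber blocks in the middle of the case's lower half; origin at the centre of its underside
- corner: Tag reader's corner, fixed to the counter. Origin: where the two stop faces meet, at counter height. The stops bound the space at -x and -y of the origin: the seated case has its centre at x = -45, y = -55 mm in this frame and its axes along this frame's axes. A grey reader box 30 mm high stands behind the long stop
- stop_long: Long steel stop, fixed: bar 12 mm thick, 34 mm high, its face in the corner's plane x = 0, looking to -x, from y = +12 to -130 mm. Origin and axes as corner; unpadded steel: a case pressed on it drags along it (friction about 0.6)
- stop_short: Short steel stop, fixed: bar 12 mm thick, 34 mm high, its face in the corner's plane y = 0, looking to -y, from x = 0 to -100 mm. Origin and axes as corner
- tappet: Bystander: black iron tappet standing on its 34 mm foot, 55 mm high; origin at its underside
- washers: Bystander: stack of copper washers 34 mm across, 16 mm high; origin at its underside
- thermo_bulb: Bystander: brass thermostat bulb standing on its 30 mm flange, 50 mm high; origin at its underside
Things that resemble listed ones, but are neither listed nor needed, are in the scene too. Of the things that look like the case, the largest one is meant.

How it is judged:
By the outcome, as a careful person would: the job done as asked, in the order asked, and still so for the second after the job is handed in, while the arm keeps its last pose, push and grip.
It also fails if it takes over 72 s, if anything falls off the work surface, if the arm or the gripper's body presses on something with over 40 N, if the wrist force passes 120 N, or if a joint passes its speed limit or range.

## Robot

A 6-joint arm with a two-finger parallel gripper is mounted at the origin on the work surface. World frame = base frame: x ahead of the robot, y to its left, z up, the work surface at z = 0. Lengths are in m, angles in rad, forces in N, time in s.
With the tool pointing down it reaches from about 0.375 to 0.9 m from the base axis. Payload 3.1 kg.
Tool frame: the origin (TCP) lies at the centre of the arm's flange, where the gripper is bolted on; the fingertips stand 173 mm ahead of it and the grasp point (between the pads) lies 155 mm ahead of it; z points along the fingers, y is the line along which they close (so a half turn about z gives the same grasp; the last joint's range is limited). The gripper opens to 85 mm and grips with 20 to 120 N. Pads are 22 mm wide; open, the fingers measure 114 mm over their backs; the gripper's body (76 mm by 85 mm) begins 54 mm behind the grasp point. The pads swing forward as they close: fully open they stand 13 mm farther back than shut.
Start: joints at [0.976, 0.527, 1.433, -0, 1.181, -0.178], TCP at [0.253, 0.571, 0.405] pointing down, gripper open.
Joint ranges: [-3.08, 3.08], [-0.75, 2.2], [0.22, 2.44], [-1.43, 4.57], [0, 2.65], [-2.85, 2.85]. Speed limits (rad/s): [2.79, 2.79, 3.14, 3.14, 3.14, 3.14].

## Interface

Orientations are given as a unit quaternion [w, x, y, z].
In Python, from station import * gives the robot as it stands.
- The arm moves only by the tool carry_out, never from a script. Its argument "motion" is a list of rows, each an object with "rotation": the turn, a rotation vector about the world's x, y, z in rad, a list of three; "travel": the shift along the world's x, y, z in mm, a list of three; "hand": the closure, from -1 (fully open) to 1 (shut). A call has 1 to 8 rows; each row shifts and turns the commanded pose from where the row before left it; what a row does not reach is not made up. A row lasts 1/12 s, in which the tool goes at most 41.7 mm and 7.16 degrees, less where a joint would pass 70% of its speed; a pose out of reach is approached as far as the arm can. A call with a gripper value outside its range is refused whole. The fingers move at their own pace and stop on an object; "squeeze" is the grip in N (left out, the last holds). Time passes only in rows, so rows that do not move let the fingers close. It gives the time, the measured TCP pose, the force, the opening and the grip force at its end, in the units of the state.
- read_state(): the state, without advancing time (a new reading comes with each control period).
- capture(name): name is "scene" or "top" or "wrist"; returns a dict with "pixels" (384x512x3 uint8, red, green, blue), "range_z" (384x512 float32, m along the optical axis (not along the pixel's ray), 0 where there is no reading), "camera_matrix" (3x3 intrinsics, pixels), "rvec" (rotation vector, rad) and "tvec" (3), from world to camera coordinates, as OpenCV has them. Camera axes: x right, y down, z forward; pixel columns grow to the right and rows downward; lengths in m; the calibration is good to about 2 mm. A picture is of the moment at which its call begins.
- sign_off(): hands the job in; it is judged then, once.
The state is a dict: "clock": time; "joints": joint angles; "qd": joint speeds; "tau": joint torques, N m; "tcp_pos": TCP position; "tool_rot": TCP orientation; "wrist_force": force on the tool from outside, world axes, zero at the start; "torque": the same for the moment, N m; "finger_gap": opening from 0.0 (shut) to 1.0 (fully open); "gripper_force": force on a finger pad.
Only numpy, scipy, OpenCV 4.12 (cv2) and the standard library are available. Lean on these libraries where they do the work, as an engineer would, in place of code of your own. Each camera call takes 0.05 s, during which the arm holds its last target. There are 200 camera calls.

## Working session

There is one attempt and no reset: what is moved stays moved. The work goes in short steps, Python scripts to look and compute and a tool call to move; the robot and the scene stay as the last step left them, time stands still between calls to the robot, and variables do not carry over. Pictures are saved under pics/ and viewed, at most 10 in all, crops included, and the job is handed in when it is done.

Besides the shell and the picture viewer there is one more tool, called after "Request:" in YAML: its name, and indented under it one key for each argument. carry_out: Moves the arm, as the interface text tells. Its arguments: {"type":"object","properties":{"motion":{"type":"array","items":{"type":"object","properties":{"rotation":{"type":"array","items":{"type":"number"}},"travel":{"type":"array","items":{"type":"number"}},"hand":{"type":"number"}}}},"squeeze":{"type":"number"}},"required":["motion"]}

```bash
mkdir -p pics
cat > h.py <<'E'
from station import *
import numpy as np, cv2
def shot(n,f):
    c=capture(n); cv2.imwrite(f'pics/{f}.png',c['pixels'][:,:,::-1]); np.savez(f'{f}.npz',**c); return c
def world(c,u,v):
    z=np.median(c['range_z'][v-1:v+2,u-1:u+2]); K=c['camera_matrix']
    p=np.linalg.inv(K)@np.array([u,v,1.])*z
    R=cv2.Rodrigues(np.array(c['rvec'],float))[0]; return R.T@(p-np.ravel(c['tvec']))
def cloud(c):
    z=c['range_z'];v,u=np.mgrid[:z.shape[0],:z.shape[1]];K=c['camera_matrix']
    p=np.stack([(u-K[0,2])/K[0,0]*z,(v-K[1,2])/K[1,1]*z,z],-1)
    R=cv2.Rodrigues(np.array(c['rvec'],float))[0]; return (p-np.ravel(c['tvec']))@R
E
python3 - <<'E'
from h import *
for n in('top','scene'):
    c=shot(n,n+'0'); print(c['tvec'],c['camera_matrix'][0,0])
a=[cv2.imread(f'pics/{n}0.png') for n in('top','scene')]
cv2.imwrite('pics/top0b.png',cv2.resize(a[0],(800,600)));cv2.imwrite('pics/scene0b.png',cv2.resize(a[1],(800,600)))
print(read_state())
E
```

```text
[0.02777962 0.53727778 1.11597256] 415.41791137047335
[ 0.08320205 -0.42306319  1.19695664] 394.72814252989195
{'clock': 0.1, 'joints': array([ 9.75523840e-01,  5.28360924e-01,  1.43378165e+00,  1.45655296e-05,
        1.18138807e+00, -1.78503999e-01]), 'qd': array([ 0.00105786, -0.00330795, -0.00524505,  0.00053393, -0.0019161 ,
       -0.00113569]), 'tau': array([-2.11288284e-04, -4.43305886e+01, -1.78584981e+01, -2.22112876e-04,
        3.88432323e-03, -1.40989761e-05]), 'tcp_pos': array([0.25280102, 0.57125054, 0.40383631]), 'tool_rot': array([-3.71847877e-04,  2.06881983e-01,  9.78365426e-01, -8.94835081e-04]), 'wrist_force': array([ 0.54562879, -0.07177357, -0.2743082 ]), 'torque': array([ 0.03157914, -0.01029423, -0.04645891]), 'gripper_force': 0.0, 'finger_gap': 0.9976669382664837}
```

View pics/top0b.png

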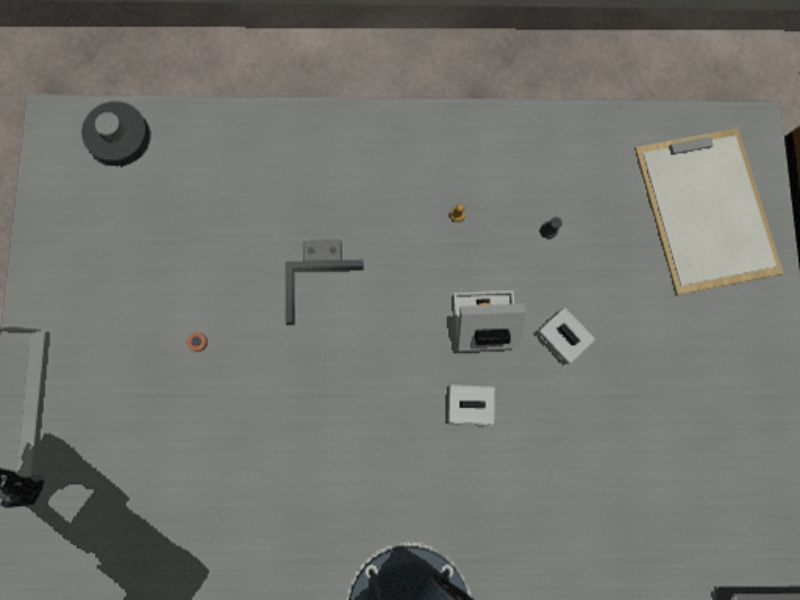

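View pics/scene0b.png

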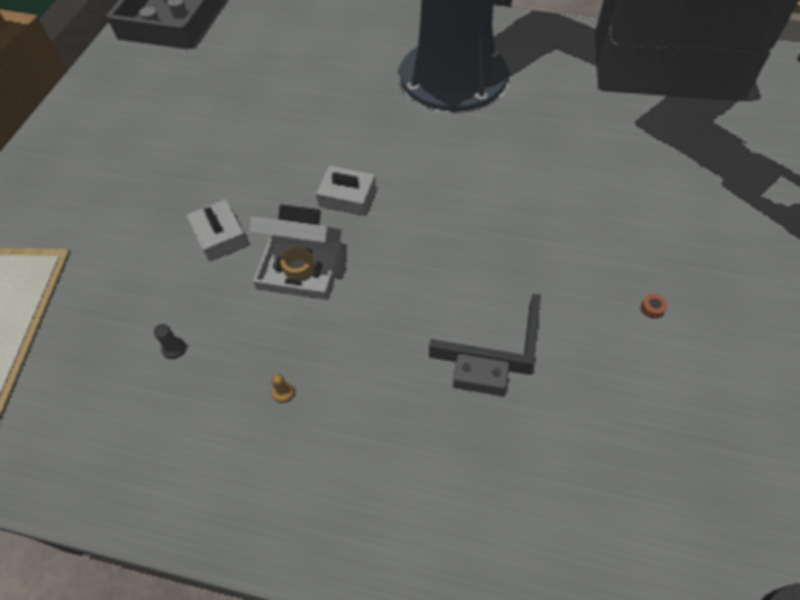

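The top view shows the half-open case at about (485,320), with its front edge up (+x). The corner is at about (291,264), the two small decoy cases are at (470,405) and (567,335), and the bystanders are clear of the path. Next I'll measure from the point clouds.

Run:
```python
from h import *
c=dict(np.load('top0.npz')); W=cloud(c)
s=dict(np.load('scene0.npz')); S=cloud(s)
def rect(P,zl,zh,box,name):
    m=(P[...,2]>zl)&(P[...,2]<zh)&(P[...,0]>box[0])&(P[...,0]<box[1])&(P[...,1]>box[2])&(P[...,1]<box[3])
    q=P[m]; 
    if len(q)<5: print(name,len(q));return
    r=cv2.minAreaRect((q[:,:2]*1000).astype(np.float32)); print(name,len(q),'z',np.round(np.percentile(q[:,2],[5,50,95]),3)); print(np.round(cv2.boxPoints(r)).tolist(),r[2])
print('table',np.median(W[300,100:300,2]),world(c,int(291*.64),int(264*.64)),world(c,int(485*.64),int(312*.64)))
for n,P in(('top',W),('scene',S)):
    k=world(c,186,169); k2=world(c,310,203)
    rect(P,.028,.04,(k[0]-.13,k[0]+.015,k[1]-.16,k[1]+.03),n+' stops')
    b=(k2[0]-.1,k2[0]+.1,k2[1]-.085,k2[1]+.1)
    rect(P,.016,.027,b,n+' rim'); rect(P,.03,.2,b,n+' lid'); rect(P,.01,.2,b,n+' all')
vis=[]
for n,u,v in(('top',300,203),('scene',195,160)):
    im=cv2.imread(f'pics/{n}0.png')[v-50:v+50,u-70:u+70]; vis.append(cv2.resize(im,None,fx=5.5,fy=5.5,interpolation=cv2.INTER_CUBIC)[:, :])
cv2.imwrite('pics/crop.png',np.hstack([cv2.resize(x,(400,286)) for x in vis]))
im=cv2.imread('pics/top0.png')[150:240,170:350]; cv2.imwrite('pics/crop.png',cv2.resize(im,(800,400),interpolation=cv2.INTER_CUBIC))
```

```text
table -0.0011319747016890899 [0.60288968 0.21359933 0.03160928] [ 0.50296747 -0.1284689   0.10357414]
top stops 374 z [0.029 0.033 0.036]
[[492.0, 216.0], [603.0, 80.0], [673.0, 137.0], [563.0, 273.0]] 39.12428283691406
top rim 119 z [0.017 0.021 0.025]
[[462.0, -90.0], [467.0, -200.0], [557.0, -196.0], [551.0, -85.0]] 2.6804471015930176
top lid 1189 z [0.038 0.087 0.104]
[[444.0, -90.0], [449.0, -201.0], [535.0, -197.0], [529.0, -86.0]] 2.8369088172912598
top all 1357 z [0.019 0.083 0.104]
[[444.0, -90.0], [449.0, -201.0], [557.0, -196.0], [551.0, -85.0]] 2.6804473400115967
scene stops 745 z [0.029 0.034 0.036]
[[488.0, 215.0], [603.0, 78.0], [675.0, 139.0], [560.0, 276.0]] 40.00094985961914
scene rim 512 z [0.017 0.022 0.025]
[[455.0, -89.0], [461.0, -201.0], [556.0, -196.0], [550.0, -85.0]] 2.6967287063598633
scene lid 917 z [0.031 0.096 0.107]
[[448.0, -90.0], [462.0, -205.0], [537.0, -196.0], [522.0, -81.0]] 7.090112209320068
scene all 1839 z [0.012 0.03  0.105]
[[448.0, -90.0], [453.0, -201.0], [556.0, -196.0], [551.0, -85.0]] 2.5785393714904785
```

View pics/crop.png

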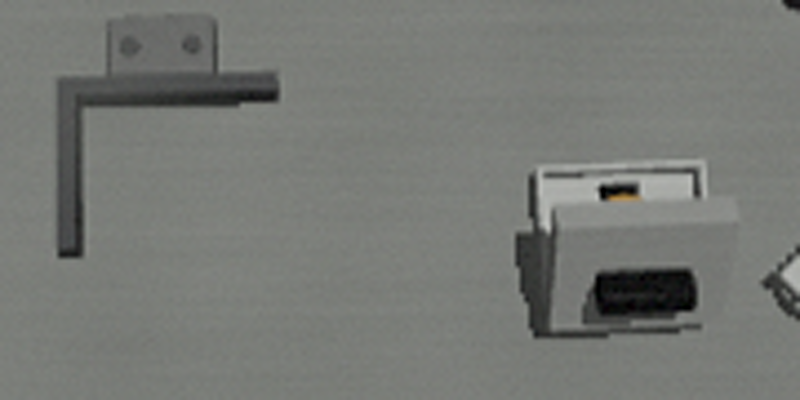

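The crop shows the yaw-aligned case and both stops clearly. Now I'll fit the stop faces and the lid angle.

Run:
```python
from h import *
for n in('top','scene'):
    P=cloud(dict(np.load(n+'0.npz'))).reshape(-1,3)*1000
    q=P[(P[:,2]>29)&(P[:,2]<40)&(P[:,0]>470)&(P[:,0]<700)&(P[:,1]>60)&(P[:,1]<240)]
    L=q[(q[:,0]>570)&(q[:,1]<190)&(q[:,0]<622)]; S=q[(q[:,0]<585)&(q[:,1]>180)]
    # top-face edges: bins along each bar
    for nm,B,a,b in(('long',L,1,0),('short',S,0,1)):
        out=[]
        for t in np.arange(B[:,a].min()+6,B[:,a].max()-6,8):
            w=B[abs(B[:,a]-t)<6]
            if len(w)>3: out.append((t,w[:,b].min(),w[:,b].max(),w[:,b].mean()))
        o=np.array(out); print(n,nm,'range',B[:,a].min(),B[:,a].max())
        for k in(1,2,3): f=np.polyfit(o[:,0],o[:,k],1); print('  ',np.round(f,4))
    th=np.radians(2.7); ax=np.array([np.cos(th),np.sin(th)]); ay=np.array([-ax[1],ax[0]])
    d=P[:,:2]-np.array([509,-143]); x=d@ax;y=d@ay
    m=(abs(x)<75)&(abs(y)<65)&(P[:,2]>30)
    xx,yy,zz=x[m],y[m],P[m,2]; 
    print('lid x',np.percentile(xx,[1,99]),'y',np.percentile(yy,[1,99]),'zmax',np.percentile(zz,99.5))
    if n=='top':
        mm=(abs(yy)>34)&(xx<22); f=np.polyfit(xx[mm],zz[mm],1); print('plane',f,np.arctan(f[0]))
        for _ in range(3):
            r=zz-np.polyval(f,xx); k=mm&(abs(r)<4); f=np.polyfit(xx[k],zz[k],1)
        print('plane',f,np.arctan(f[0]),k.sum())
        h=(abs(yy)<25); r=(zz-np.polyval(f,xx)); hh=h&(r>15); print('handle',xx[hh].mean(),zz[hh].mean(),yy[hh].mean())
    # front top edge height:
```

```text
top long range 81.94702629948823 189.9952049215952
   [-4.160000e-02  6.031399e+02]
   [1.342000e-01 5.984915e+02]
   [2.660000e-02 6.020907e+02]
top short range 495.39061205636943 584.9029782176605
   [3.090000e-02 1.940876e+02]
   [3.090000e-02 2.037156e+02]
   [2.510000e-02 2.020986e+02]
lid x [-62.12361353   8.21095676] y [-53.66483646  55.29660688] zmax 107.54899424041025
plane [  1.03922167 104.81202561] 0.8046294414039803
plane [  1.14091198 108.72371976] 0.8511220336574928 200
handle -48.25581818669091 85.81652807074559 0.209396908700501
scene long range 82.45123896832655 189.93889479729663
   [-3.370000e-02  5.994621e+02]
   [1.751000e-01 5.938479e+02]
   [4.930000e-02 5.990259e+02]
scene short range 491.6327129771755 584.5797241267724
   [3.8200e-02 1.8944e+02]
   [3.840000e-02 2.010516e+02]
   [3.58000e-02 1.96573e+02]
lid x [-53.91352536  16.25700367] y [-52.3319922   55.82541756] zmax 108.19470080175823
```

Case centre is about (509,-143) mm with yaw 2.7° and lid angle about 0.85. The corner is about (593,212) with yaw about 2°. I'll approach above the lid's front edge with the fingers shut.

Request:
carry_out:
  motion:
    - {"travel":[10,-30,-3.5],"rotation":[0,0,-0.046],"hand":1}
    - {"travel":[10,-30,-3.5],"rotation":[0,0,-0.046],"hand":1}
    - {"travel":[10,-30,-3.5],"rotation":[0,0,-0.046],"hand":1}
    - {"travel":[10,-30,-3.5],"rotation":[0,0,-0.046],"hand":1}
    - {"travel":[10,-30,-3.5],"rotation":[0,0,-0.046],"hand":1}
    - {"travel":[10,-30,-3.5],"rotation":[0,0,-0.046],"hand":1}
    - {"travel":[10,-30,-3.5],"rotation":[0,0,-0.046],"hand":1}
    - {"travel":[10,-30,-3.5],"rotation":[0,0,-0.046],"hand":1}

```text
clock: 0.77
tcp_pos: [0.333, 0.33, 0.3764]
tool_rot: [-0.0, 0.383, 0.924, -0.0]
wrist_force: [0.5, 0.4, -0.2]
finger_gap: 0.004
gripper_force: 0.0
```

Request:
carry_out:
  motion:
    - {"travel":[10,-30,-3.5],"rotation":[0,0,-0.046],"hand":1}
    - {"travel":[10,-30,-3.5],"rotation":[0,0,-0.046],"hand":1}
    - {"travel":[10,-30,-3.5],"rotation":[0,0,-0.046],"hand":1}
    - {"travel":[10,-30,-3.5],"rotation":[0,0,-0.046],"hand":1}
    - {"travel":[10,-30,-3.5],"rotation":[0,0,-0.046],"hand":1}
    - {"travel":[10,-30,-3.5],"rotation":[0,0,-0.046],"hand":1}
    - {"travel":[10,-30,-3.5],"rotation":[0,0,-0.046],"hand":1}
    - {"travel":[10,-30,-3.5],"rotation":[0,0,-0.046],"hand":1}

```text
clock: 1.43
tcp_pos: [0.4131, 0.09, 0.3485]
tool_rot: [-0.0, 0.546, 0.838, -0.0]
wrist_force: [-0.3, 0.5, 0.3]
finger_gap: -0.002
gripper_force: 0.0
```

Request:
carry_out:
  motion:
    - {"travel":[10,-30,-3.5],"rotation":[0,0,-0.046],"hand":1}
    - {"travel":[10,-30,-3.5],"rotation":[0,0,-0.046],"hand":1}
    - {"travel":[10,-30,-3.5],"rotation":[0,0,-0.046],"hand":1}
    - {"travel":[10,-30,-3.5],"rotation":[0,0,-0.046],"hand":1}
    - {"travel":[10,-30,-3.5],"rotation":[0,0,-0.046],"hand":1}
    - {"travel":[10,-30,-3.5],"rotation":[0,0,-0.046],"hand":1}
    - {"travel":[10,-25,-3.5],"rotation":[0,0,-0.046],"hand":1}
    - {"travel":[10,0,0],"rotation":[0,0,-0.046],"hand":1}

```text
clock: 2.1
tcp_pos: [0.494, -0.1179, 0.3235]
tool_rot: [0.001, 0.692, 0.722, -0.0]
wrist_force: [0.1, 0.2, -0.8]
finger_gap: -0.003
gripper_force: 0.0
```

Request:
carry_out:
  motion:
    - {"hand":1}
    - {"hand":1}
    - {"hand":1}

```text
invalid input at $.motion[0]: expected keys rotation, travel, hand
```

Request:
carry_out:
  motion:
    - {"travel":[3,-26,-20],"rotation":[0,0,0],"hand":1}
    - {"travel":[0,0,-15],"rotation":[0,0,0],"hand":1}
    - {"travel":[0,0,0],"rotation":[0,0,0],"hand":1}
    - {"travel":[0,0,0],"rotation":[0,0,0],"hand":1}

```text
clock: 2.43
tcp_pos: [0.4954, -0.1394, 0.2883]
tool_rot: [-0.002, 0.689, 0.724, -0.0]
wrist_force: [0.7, 0.4, 0.1]
finger_gap: 0.001
gripper_force: 0.0
```

Run:
```python
from h import *
s=read_state(); print(s['tcp_pos'],s['wrist_force'])
a=shot('scene','s1'); b=shot('top','t1')
A=cv2.resize(cv2.imread('pics/s1.png')[90:220,120:280],(400,325),interpolation=2)
B=cv2.resize(cv2.imread('pics/t1.png')[140:270,220:380],(400,325),interpolation=2)
cv2.imwrite('pics/c1.png',np.hstack([A,B]))
```

```text
[ 0.49541387 -0.1393639   0.288344  ] [0.69398206 0.41636692 0.09301707]
```

View pics/c1.png

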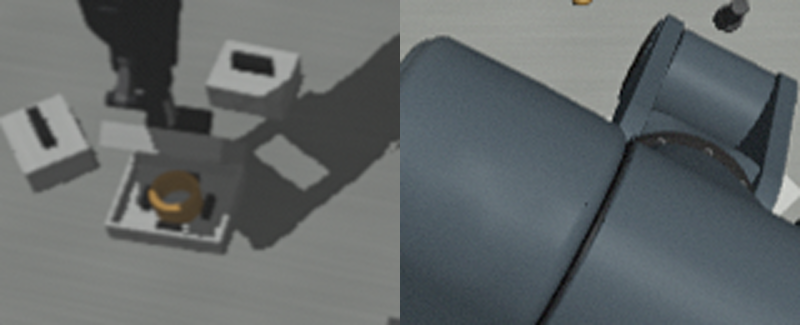

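The left crop shows the fingers just above the lid's front edge at about (155,115), centred on it, with the cup in place. Now I'll push the lid down along its arc.

Request:
carry_out:
  motion:
    - {"travel":[0,0,-5],"rotation":[0,0,0],"hand":1}
    - {"travel":[1,0,-5],"rotation":[0,0,0],"hand":1}
    - {"travel":[4,0,-3],"rotation":[0,0,0],"hand":1}
    - {"travel":[4,0,-3],"rotation":[0,0,0],"hand":1}
    - {"travel":[4,0,-3],"rotation":[0,0,0],"hand":1}
    - {"travel":[3,0,-3],"rotation":[0,0,0],"hand":1}
    - {"travel":[0,0,0],"rotation":[0,0,0],"hand":1}

```text
clock: 3.12
tcp_pos: [0.5145, -0.1392, 0.2686]
tool_rot: [0.004, 0.689, 0.725, 0.002]
wrist_force: [3.4, 1.4, 5.2]
finger_gap: -0.001
gripper_force: 2.5
```

Request:
carry_out:
  motion:
    - {"travel":[3,0,-4],"rotation":[0,0,0],"hand":1}
    - {"travel":[3,0,-4],"rotation":[0,0,0],"hand":1}
    - {"travel":[3,0,-4],"rotation":[0,0,0],"hand":1}
    - {"travel":[3,0,-4],"rotation":[0,0,0],"hand":1}
    - {"travel":[0,0,0],"rotation":[0,0,0],"hand":1}

```text
clock: 3.53
tcp_pos: [0.5241, -0.1391, 0.2506]
tool_rot: [-0.0, 0.689, 0.725, -0.0]
wrist_force: [0.1, -0.1, 0.2]
finger_gap: -0.001
gripper_force: 0.0
```

Request:
carry_out:
  motion:
    - {"travel":[2,0,-4],"rotation":[0,0,0],"hand":1}
    - {"travel":[2,0,-4],"rotation":[0,0,0],"hand":1}
    - {"travel":[2,0,-4],"rotation":[0,0,0],"hand":1}
    - {"travel":[2,0,-4],"rotation":[0,0,0],"hand":1}
    - {"travel":[0,0,0],"rotation":[0,0,0],"hand":1}

```text
clock: 3.95
tcp_pos: [0.5319, -0.1395, 0.2341]
tool_rot: [-0.001, 0.689, 0.725, -0.0]
wrist_force: [0.4, 0.7, -0.2]
finger_gap: -0.001
gripper_force: 0.0
```

Run:
```python
from h import *
a=shot('scene','s2')
A=cv2.resize(cv2.imread('pics/s2.png')[90:220,120:280],(640,520),interpolation=2)
cv2.imwrite('pics/c2.png',A)
```

```text
(no output)
```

View pics/c2.png

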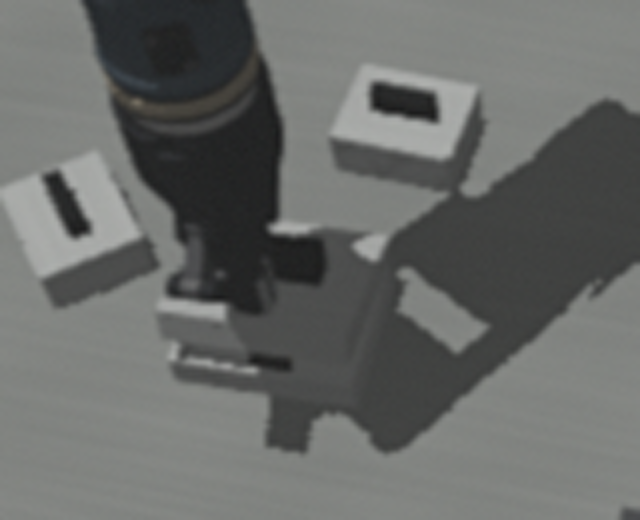

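The lid is almost shut, with the fingers on it in front of the handle and a narrow gap left at about (230,355). I'll continue down until contact.

Request:
carry_out:
  motion:
    - {"travel":[1.5,0,-4],"rotation":[0,0,0],"hand":1}
    - {"travel":[1.5,0,-4],"rotation":[0,0,0],"hand":1}
    - {"travel":[1,0,-4],"rotation":[0,0,0],"hand":1}
    - {"travel":[0,0,-3],"rotation":[0,0,0],"hand":1}
    - {"travel":[0,0,0],"rotation":[0,0,0],"hand":1}

```text
clock: 4.42
tcp_pos: [0.5359, -0.1395, 0.2195]
tool_rot: [-0.0, 0.689, 0.725, -0.0]
wrist_force: [-0.9, -0.3, -1.2]
finger_gap: 0.002
gripper_force: 0.0
```

Request:
carry_out:
  motion:
    - {"travel":[0,0,-2],"rotation":[0,0,0],"hand":1}
    - {"travel":[0,0,0],"rotation":[0,0,0],"hand":1}
    - {"travel":[0,0,0],"rotation":[0,0,0],"hand":1}

```text
clock: 4.67
tcp_pos: [0.5359, -0.1395, 0.2181]
tool_rot: [-0.0, 0.689, 0.725, -0.0]
wrist_force: [0.7, -1.0, 0.3]
finger_gap: 0.003
gripper_force: 0.0
```

Request:
carry_out:
  motion:
    - {"travel":[0,0,-1],"rotation":[0,0,0],"hand":1}
    - {"travel":[0,0,0],"rotation":[0,0,0],"hand":1}
    - {"travel":[0,0,-1],"rotation":[0,0,0],"hand":1}
    - {"travel":[0,0,0],"rotation":[0,0,0],"hand":1}
    - {"travel":[0,0,0],"rotation":[0,0,0],"hand":1}

```text
clock: 5.08
tcp_pos: [0.5359, -0.1395, 0.2174]
tool_rot: [0.0, 0.689, 0.725, 0.0]
wrist_force: [-1.2, 0.1, 8.7]
finger_gap: -0.001
gripper_force: 4.4
```

Request:
carry_out:
  motion:
    - {"travel":[0,0,-1],"rotation":[0,0,0],"hand":1}
    - {"travel":[0,0,0],"rotation":[0,0,0],"hand":1}
    - {"travel":[0,0,0],"rotation":[0,0,0],"hand":1}

```text
clock: 5.33
tcp_pos: [0.5359, -0.1395, 0.2173]
tool_rot: [0.0, 0.689, 0.725, 0.0]
wrist_force: [-3.1, 1.4, 14.9]
finger_gap: 0.003
gripper_force: 7.6
```

Request:
carry_out:
  motion:
    - {"travel":[0,0,20],"rotation":[0,0,0],"hand":-1}
    - {"travel":[0,0,35],"rotation":[0,0,0],"hand":-1}
    - {"travel":[-22,-5,15],"rotation":[0,0,0],"hand":-1}
    - {"travel":[0,0,0],"rotation":[0,0,0],"hand":-1}
    - {"travel":[0,0,0],"rotation":[0,0,0],"hand":-1}

```text
clock: 5.75
tcp_pos: [0.5135, -0.1445, 0.286]
tool_rot: [0.001, 0.69, 0.724, 0.0]
wrist_force: [-0.2, 0.6, -0.8]
finger_gap: 0.706
gripper_force: 0.0
```

Run:
```python
from h import *
a=shot('scene','s3');w=shot('wrist','w3')
P=cloud(a).reshape(-1,3)*1000
th=np.radians(2.7); ax=np.array([np.cos(th),np.sin(th)]); ay=np.array([-ax[1],ax[0]])
d=P[:,:2]-np.array([509,-143]); x=d@ax;y=d@ay
m=(abs(x)<58)&(abs(y)<65)&(P[:,2]>38)&(P[:,2]<49); q=P[m]
r=cv2.minAreaRect(q[:,:2].astype(np.float32));print('lid',m.sum(),r,np.percentile(q[:,2],[2,50,98])); f=np.linalg.lstsq(np.c_[x[m],y[m],np.ones(m.sum())],q[:,2],rcond=None)[0];print(f)
P=cloud(w).reshape(-1,3)*1000;d=P[:,:2]-np.array([509,-143]); x=d@ax;y=d@ay
m=(abs(x)<58)&(abs(y)<65)&(P[:,2]>38)&(P[:,2]<49);q=P[m]
if len(q)>9: print('wrist lid',len(q),cv2.minAreaRect(q[:,:2].astype(np.float32)))
k=(abs(x)<30)&(abs(y)<45)&(P[:,2]>62)&(P[:,2]<73)
if k.sum()>9: print('handle',k.sum(),cv2.minAreaRect(P[k][:,:2].astype(np.float32)))
A=cv2.resize(cv2.imread('pics/s3.png')[90:220,120:280],(400,325),interpolation=2)
cv2.imwrite('pics/c3.png',np.hstack([A,cv2.resize(cv2.imread('pics/w3.png'),(400,325))]))
```

```text
lid 1213 ((507.2516174316406, -142.56800842285156), (92.74138641357422, 111.67039489746094), 2.5922696590423584) [39.32634391 44.66803123 47.58610875]
[-3.02162666e-03 -3.41817269e-03  4.45174669e+01]
wrist lid 17102 ((506.5797119140625, -141.33995056152344), (90.35655212402344, 110.51493835449219), 2.780083417892456)
handle 2559 ((506.30450439453125, -140.7285919189453), (17.849252700805664, 59.31557083129883), 3.0243024826049805)
```

View pics/c3.png

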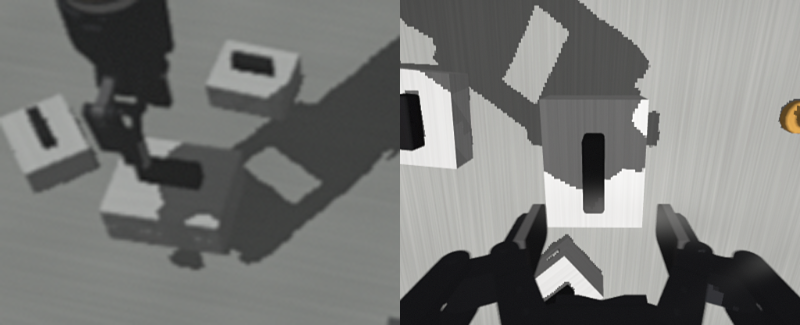

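The case is shut flat: the lid top is at 44.5 mm without tilt and the decoys are untouched. Its centre is (506.5,-141), and I'll grip the handle there.

Request:
carry_out:
  motion:
    - {"travel":[-7,3.5,-20],"rotation":[0,0,0],"hand":-1}
    - {"travel":[0,0,-25],"rotation":[0,0,0],"hand":-1}
    - {"travel":[0,0,-19],"rotation":[0,0,0],"hand":-1}
    - {"travel":[0,0,0],"rotation":[0,0,0],"hand":-1}
    - {"travel":[0,0,0],"rotation":[0,0,0],"hand":1}
    - {"travel":[0,0,0],"rotation":[0,0,0],"hand":1}
    - {"travel":[0,0,0],"rotation":[0,0,0],"hand":1}
    - {"travel":[0,0,0],"rotation":[0,0,0],"hand":1}
  squeeze: 60

```text
clock: 6.52
tcp_pos: [0.5075, -0.1412, 0.2221]
tool_rot: [0.001, 0.689, 0.725, 0.0]
wrist_force: [-0.0, 0.3, 0.6]
finger_gap: 0.455
gripper_force: 0.0
```

Request:
carry_out:
  motion:
    - {"travel":[0,0,0],"rotation":[0,0,0],"hand":1}
    - {"travel":[0,0,0],"rotation":[0,0,0],"hand":1}
    - {"travel":[0,0,0],"rotation":[0,0,0],"hand":1}
    - {"travel":[0,0,0],"rotation":[0,0,0],"hand":1}

```text
clock: 6.85
tcp_pos: [0.5073, -0.1411, 0.222]
tool_rot: [0.001, 0.689, 0.724, 0.0]
wrist_force: [0.1, 0.1, 4.6]
finger_gap: 0.196
gripper_force: 61.3
```

Request:
carry_out:
  motion:
    - {"travel":[1,8,-0.5],"rotation":[0,0,0],"hand":1}
    - {"travel":[2,15,0],"rotation":[0,0,0],"hand":1}
    - {"travel":[2,15,0],"rotation":[0,0,0],"hand":1}
    - {"travel":[2,15,0],"rotation":[0,0,0],"hand":1}
    - {"travel":[2,15,0],"rotation":[0,0,0],"hand":1}
    - {"travel":[2,15,0],"rotation":[0,0,0],"hand":1}
    - {"travel":[2,15,0],"rotation":[0,0,0],"hand":1}
    - {"travel":[2,15,0],"rotation":[0,0,0],"hand":1}

```text
clock: 7.52
tcp_pos: [0.523, -0.0287, 0.222]
tool_rot: [0.002, 0.689, 0.725, 0.0]
wrist_force: [-0.2, -6.2, 7.7]
finger_gap: 0.193
gripper_force: 61.6
```

Request:
carry_out:
  motion:
    - {"travel":[2,15,0],"rotation":[0,0,0],"hand":1}
    - {"travel":[2,15,0],"rotation":[0,0,0],"hand":1}
    - {"travel":[2,15,0],"rotation":[0,0,0],"hand":1}
    - {"travel":[1,15,0],"rotation":[0,0,0],"hand":1}
    - {"travel":[1,15,0],"rotation":[0,0,0],"hand":1}
    - {"travel":[1,15,0],"rotation":[0,0,0],"hand":1}
    - {"travel":[1,10,0],"rotation":[0,0,0],"hand":1}
    - {"travel":[0,0,0],"rotation":[0,0,0],"hand":1}

```text
clock: 8.18
tcp_pos: [0.5326, 0.0732, 0.222]
tool_rot: [0.001, 0.689, 0.725, 0.001]
wrist_force: [0.7, 3.6, 8.4]
finger_gap: 0.194
gripper_force: 61.7
```

Request:
carry_out:
  motion:
    - {"travel":[0,12,0],"rotation":[0,0,-0.012],"hand":1}
    - {"travel":[0,12,0],"rotation":[0,0,0],"hand":1}
    - {"travel":[0,12,0],"rotation":[0,0,0],"hand":1}
    - {"travel":[0,12,0],"rotation":[0,0,0],"hand":1}
    - {"travel":[0,8,0],"rotation":[0,0,0],"hand":1}
    - {"travel":[0,0,0],"rotation":[0,0,0],"hand":1}

```text
clock: 8.68
tcp_pos: [0.5326, 0.1287, 0.222]
tool_rot: [0.001, 0.693, 0.721, 0.001]
wrist_force: [0.3, 1.5, 8.9]
finger_gap: 0.193
gripper_force: 61.6
```

Run:
```python
from h import *
w=shot('wrist','w4');a=shot('scene','s4'); print(read_state()['tcp_pos'],read_state()['wrist_force'],read_state()['tool_rot'])
A=cv2.resize(cv2.imread('pics/s4.png')[140:270,250:380],(400,400),interpolation=2)
cv2.imwrite('pics/c4.png',np.hstack([A,cv2.resize(cv2.imread('pics/w4.png'),(400,400))]))
for n,c in(('w',w),('s',a)):
    P=cloud(c).reshape(-1,3)*1000; t=read_state()['tcp_pos']*1000
    d=P[:,:2]-t[:2]
    m=(abs(d[:,0])<52)&(abs(d[:,1])<62)&(P[:,2]>40)&(P[:,2]<49)
    if m.sum()>50: print(n,m.sum(),cv2.minAreaRect(P[m][:,:2].astype(np.float32)),np.median(P[m][:,2]))
    B=P[(P[:,2]>30)&(P[:,2]<38)]
    S=B[(B[:,0]>500)&(B[:,0]<585)&(B[:,1]>200)&(B[:,1]<235)]; L=B[(B[:,0]>585)&(B[:,0]<625)&(B[:,1]>90)&(B[:,1]<200)]
    for nm,B,i,j in(('short',S,0,1),('long',L,1,0)):
        o=[(x0,np.percentile(B[abs(B[:,i]-x0)<4][:,j],3)) for x0 in np.arange(B[:,i].min()+4,B[:,i].max()-4,6) if (abs(B[:,i]-x0)<4).sum()>6] if len(B)>20 else []
        if len(o)>3: o=np.array(o);f=np.polyfit(o[:,0],o[:,1],1);print(n,nm,len(B),f,np.polyval(f,540 if i==0 else 150))
```

```text
[0.53264361 0.12856589 0.22200594] [0.40071953 2.54777179 8.05913767] [0.00089561 0.69320995 0.72073413 0.00121486]
w 21247 ((532.5046997070312, 128.46612548828125), (90.97917938232422, 111.13831329345703), 2.2751049995422363) 44.20112265712837
w short 5300 [3.21195350e-02 1.94533782e+02] 211.87833070776742
w long 7193 [-3.39035981e-02  6.00003650e+02] 594.9181100266137
s 1326 ((532.3651733398438, 127.0485610961914), (92.15226745605469, 110.16634368896484), 2.708564281463623) 44.101786892977636
s short 193 [3.68196921e-02 1.90702941e+02] 210.5855748096295
s long 444 [-4.27407954e-02  6.01802838e+02] 595.3917183233013
```

View pics/c4.png

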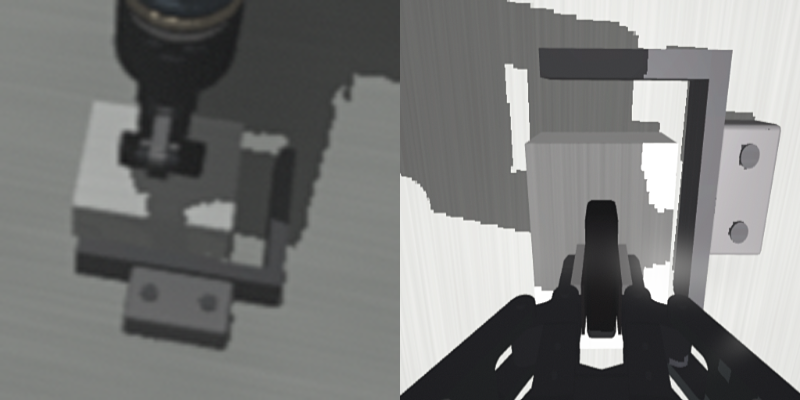

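Wrist view: the case is aligned with the corner. The gaps are about 28 mm to the short stop (600,65) and about 17 mm to the long stop (700,150). I'll close in.

Request:
carry_out:
  motion:
    - {"travel":[3,6,0],"rotation":[0,0,-0.006],"hand":1}
    - {"travel":[4,6,0],"rotation":[0,0,0],"hand":1}
    - {"travel":[4,6,0],"rotation":[0,0,0],"hand":1}
    - {"travel":[3,4,0],"rotation":[0,0,0],"hand":1}
    - {"travel":[0,2,0],"rotation":[0,0,0],"hand":1}
    - {"travel":[0,0,0],"rotation":[0,0,0],"hand":1}

```text
clock: 9.28
tcp_pos: [0.5458, 0.1513, 0.222]
tool_rot: [0.001, 0.695, 0.719, -0.001]
wrist_force: [-1.6, -5.1, 10.4]
finger_gap: 0.196
gripper_force: 61.9
```

Request:
carry_out:
  motion:
    - {"travel":[0,1,0],"rotation":[0,0,0],"hand":1}
    - {"travel":[0,1,0],"rotation":[0,0,0],"hand":1}
    - {"travel":[0,0,0],"rotation":[0,0,0],"hand":1}

```text
clock: 9.53
tcp_pos: [0.546, 0.1528, 0.222]
tool_rot: [0.001, 0.695, 0.719, -0.001]
wrist_force: [-1.8, -6.8, 10.0]
finger_gap: 0.194
gripper_force: 61.8
```

Request:
carry_out:
  motion:
    - {"travel":[0,1,0],"rotation":[0,0,0],"hand":1}
    - {"travel":[0,0,0],"rotation":[0,0,0],"hand":1}

```text
clock: 9.7
tcp_pos: [0.5461, 0.1537, 0.222]
tool_rot: [0.001, 0.695, 0.719, -0.001]
wrist_force: [-2.0, -6.8, 9.3]
finger_gap: 0.194
gripper_force: 61.8
```

Request:
carry_out:
  motion:
    - {"travel":[0,1,0],"rotation":[0,0,0],"hand":1}
    - {"travel":[0,1,0],"rotation":[0,0,0],"hand":1}
    - {"travel":[0,0,0],"rotation":[0,0,0],"hand":1}

```text
clock: 9.95
tcp_pos: [0.5463, 0.1558, 0.222]
tool_rot: [0.001, 0.695, 0.719, -0.001]
wrist_force: [0.3, -5.2, 9.2]
finger_gap: 0.195
gripper_force: 61.8
```

Request:
carry_out:
  motion:
    - {"travel":[0,1,0],"rotation":[0,0,0],"hand":1}
    - {"travel":[0,0,0],"rotation":[0,0,0],"hand":1}

```text
clock: 10.12
tcp_pos: [0.5464, 0.1568, 0.222]
tool_rot: [0.001, 0.695, 0.719, -0.001]
wrist_force: [-1.0, -5.7, 9.5]
finger_gap: 0.195
gripper_force: 61.7
```

Request:
carry_out:
  motion:
    - {"travel":[0,1,0],"rotation":[0,0,0],"hand":1}
    - {"travel":[0,0,0],"rotation":[0,0,0],"hand":1}

```text
clock: 10.28
tcp_pos: [0.5465, 0.1574, 0.222]
tool_rot: [0.002, 0.695, 0.719, -0.001]
wrist_force: [-0.2, -8.4, 8.8]
finger_gap: 0.196
gripper_force: 61.7
```

Request:
carry_out:
  motion:
    - {"travel":[1,0,0],"rotation":[0,0,0],"hand":1}
    - {"travel":[1,0,0],"rotation":[0,0,0],"hand":1}
    - {"travel":[1,0,0],"rotation":[0,0,0],"hand":1}
    - {"travel":[0,0,0],"rotation":[0,0,0],"hand":1}

```text
clock: 10.62
tcp_pos: [0.5476, 0.1574, 0.222]
tool_rot: [-0.001, 0.695, 0.719, -0.003]
wrist_force: [-4.5, -7.6, 13.3]
finger_gap: 0.194
gripper_force: 62.3
```

Request:
carry_out:
  motion:
    - {"travel":[1,0,0],"rotation":[0,0,0],"hand":1}
    - {"travel":[0,0,0],"rotation":[0,0,0],"hand":1}

```text
clock: 10.78
tcp_pos: [0.5479, 0.1574, 0.2219]
tool_rot: [-0.001, 0.695, 0.719, -0.004]
wrist_force: [-7.6, -8.0, 15.1]
finger_gap: 0.196
gripper_force: 62.5
```

Request:
carry_out:
  motion:
    - {"travel":[1,0,0],"rotation":[0,0,0],"hand":1}
    - {"travel":[0,0,0],"rotation":[0,0,0],"hand":1}

```text
clock: 10.95
tcp_pos: [0.5483, 0.1575, 0.2219]
tool_rot: [-0.002, 0.695, 0.719, -0.004]
wrist_force: [-8.8, -8.2, 15.6]
finger_gap: 0.196
gripper_force: 62.7
```

Request:
carry_out:
  motion:
    - {"travel":[1,0,0],"rotation":[0,0,0],"hand":1}
    - {"travel":[0,0,0],"rotation":[0,0,0],"hand":1}
    - {"travel":[0,0,0],"rotation":[0,0,0],"hand":1}

```text
clock: 11.2
tcp_pos: [0.5486, 0.1575, 0.2219]
tool_rot: [-0.002, 0.695, 0.719, -0.005]
wrist_force: [-9.9, -8.4, 17.6]
finger_gap: 0.199
gripper_force: 62.9
```

Request:
carry_out:
  motion:
    - {"travel":[1,0,0],"rotation":[0,0,0],"hand":1}
    - {"travel":[0,0,0],"rotation":[0,0,0],"hand":1}
    - {"travel":[0,0,0],"rotation":[0,0,0],"hand":1}

```text
clock: 11.45
tcp_pos: [0.549, 0.1575, 0.2219]
tool_rot: [-0.003, 0.695, 0.719, -0.006]
wrist_force: [-12.3, -8.8, 19.3]
finger_gap: 0.192
gripper_force: 63.1
```

```bash
cat > g.py <<'E'
from h import *
import sys
t=sys.argv[1]
w=shot('wrist','w'+t);s=read_state();print(s['tcp_pos'],s['wrist_force'])
P=cloud(w).reshape(-1,3)*1000; T=s['tcp_pos']*1000; d=P[:,:2]-T[:2]
m=(abs(d[:,0])<52)&(abs(d[:,1])<62)&(P[:,2]>40)&(P[:,2]<49); q=P[m]
print(cv2.minAreaRect(q[:,:2].astype(np.float32)),np.linalg.lstsq(np.c_[d[m],np.ones(m.sum())],q[:,2],rcond=None)[0])
def edge(B,i,j,lo,hi,p,at):
    o=np.array([(x,np.percentile(B[abs(B[:,i]-x)<3][:,j],p)) for x in np.arange(lo,hi,5) if (abs(B[:,i]-x)<3).sum()>6]); f=np.polyfit(o[:,0],o[:,1],1); return round(f[0],4),round(np.polyval(f,at),2),len(o)
B=P[(P[:,2]>30)&(P[:,2]<38)]
print('long face',edge(B[(B[:,0]>588)&(B[:,0]<612)],1,0,135,200,2,170),'case front',edge(q[q[:,0]>540],1,0,135,200,99,170))
print('short face',edge(B[(B[:,1]>206)&(B[:,1]<230)],0,1,510,580,2,540),'case left',edge(q[q[:,1]>160],0,1,515,580,99,540))
A=w['pixels'][:,:,::-1]; cv2.imwrite(f'pics/c{t}.png',cv2.resize(A[0:290,100:490],(780,580),interpolation=2))
E
python3 g.py 5
```

```text
[0.54903384 0.15750029 0.22192188] [-11.59543084  -8.32465014  18.01311045]
((546.1442260742188, 156.37188720703125), (90.62847137451172, 111.4886245727539), 1.917473316192627) [-4.80141907e-03 -2.03088468e-03  4.42181297e+01]
long face (np.float64(-0.0347), np.float64(594.25), 13) case front (np.float64(-0.0419), np.float64(590.26), 13)
short face (np.float64(0.0343), np.float64(211.6), 14) case left (np.float64(0.0341), np.float64(211.66), 13)
```

View pics/c5.png

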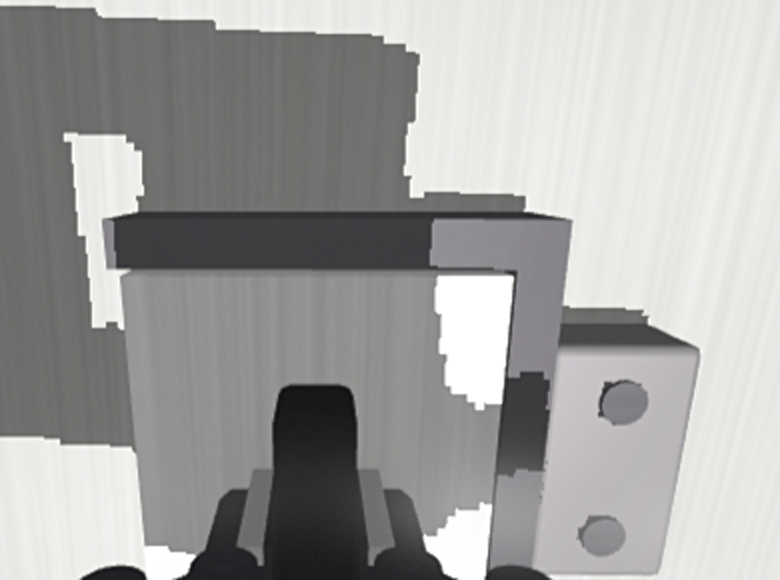

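The case left end touches the short stop, but a gap of about 4 mm remains at the long stop (wedge near (505,350)). The case is stuck from downforce plus friction on the short stop. I'll ease both and then push +x.

Request:
carry_out:
  motion:
    - {"travel":[-2,-1,0.5],"rotation":[0,0,0],"hand":1}
    - {"travel":[0,-0.5,0.5],"rotation":[0,0,0],"hand":1}
    - {"travel":[0,0,0],"rotation":[0,0,0],"hand":1}

```text
clock: 11.75
tcp_pos: [0.5483, 0.157, 0.2221]
tool_rot: [-0.002, 0.695, 0.719, -0.003]
wrist_force: [-6.6, -2.9, 9.5]
finger_gap: 0.192
gripper_force: 61.8
```

Request:
carry_out:
  motion:
    - {"travel":[0,-0.3,0.7],"rotation":[0,0,0],"hand":1}
    - {"travel":[1,0,0],"rotation":[0,0,0],"hand":1}
    - {"travel":[1,0,0],"rotation":[0,0,0],"hand":1}
    - {"travel":[0,0,0],"rotation":[0,0,0],"hand":1}

```text
clock: 12.08
tcp_pos: [0.5514, 0.157, 0.2221]
tool_rot: [-0.002, 0.695, 0.719, -0.002]
wrist_force: [-5.0, -1.7, 4.6]
finger_gap: 0.193
gripper_force: 61.0
```

Request:
carry_out:
  motion:
    - {"travel":[1,0,0],"rotation":[0,0,0],"hand":1}
    - {"travel":[0,0,0],"rotation":[0,0,0],"hand":1}
    - {"travel":[0,0,0],"rotation":[0,0,0],"hand":1}

```text
clock: 12.33
tcp_pos: [0.5518, 0.157, 0.2221]
tool_rot: [-0.002, 0.695, 0.719, -0.003]
wrist_force: [-6.7, -1.8, 5.4]
finger_gap: 0.199
gripper_force: 61.3
```

```bash
python3 g.py 6
```

```text
[0.5517972  0.1570132  0.22208115] [-7.5593561  -1.20742413  5.80482785]
((549.797119140625, 156.37545776367188), (90.75288391113281, 111.59745025634766), 1.9301562309265137) [-3.02757076e-03 -1.47728814e-03  4.42449632e+01]
long face (np.float64(-0.0346), np.float64(597.51), 13) case front (np.float64(-0.0409), np.float64(593.96), 13)
short face (np.float64(0.0326), np.float64(211.57), 14) case left (np.float64(0.0329), np.float64(211.61), 13)
```

Request:
carry_out:
  motion:
    - {"travel":[1,0,0],"rotation":[0,0,0],"hand":1}
    - {"travel":[1,0,0],"rotation":[0,0,0],"hand":1}
    - {"travel":[0,0,0],"rotation":[0,0,0],"hand":1}
    - {"travel":[0,0,0],"rotation":[0,0,0],"hand":1}

```text
clock: 12.72
tcp_pos: [0.5525, 0.157, 0.2221]
tool_rot: [-0.004, 0.695, 0.719, -0.004]
wrist_force: [-9.8, -1.6, 7.9]
finger_gap: 0.194
gripper_force: 61.7
```

```bash
python3 g.py 7
```

```text
[0.55252726 0.15704723 0.22207834] [-10.88631549  -1.50911464   8.01128687]
((549.890380859375, 156.48968505859375), (90.81867980957031, 111.26773071289062), 2.024783134460449) [-4.38691949e-03 -1.60866163e-03  4.43013860e+01]
long face (np.float64(-0.0327), np.float64(597.57), 13) case front (np.float64(-0.0394), np.float64(593.99), 13)
short face (np.float64(0.032), np.float64(211.54), 14) case left (np.float64(0.0341), np.float64(211.57), 13)
```

Request:
carry_out:
  motion:
    - {"travel":[0,1,0.4],"rotation":[0,0,0],"hand":1}
    - {"travel":[0,1,0],"rotation":[0,0,0],"hand":1}
    - {"travel":[0,1,0],"rotation":[0,0,0],"hand":1}
    - {"travel":[0,1,0],"rotation":[0,0,0],"hand":1}
    - {"travel":[0,0,0],"rotation":[0,0,0],"hand":1}
    - {"travel":[0,0,0],"rotation":[0,0,0],"hand":1}

```text
clock: 13.27
tcp_pos: [0.5528, 0.1582, 0.2222]
tool_rot: [-0.002, 0.695, 0.719, -0.007]
wrist_force: [-8.8, -14.9, 8.1]
finger_gap: 0.196
gripper_force: 61.6
```

```bash
python3 g.py 8
```

```text
[0.55273672 0.15820868 0.2221639 ] [ -9.70052231 -14.05659024   8.6432629 ]
((549.8228759765625, 156.81527709960938), (90.74349212646484, 110.78292083740234), 1.86956787109375) [-5.90329381e-03 -2.92387455e-03  4.43580704e+01]
long face (np.float64(-0.0332), np.float64(597.63), 13) case front (np.float64(-0.0414), np.float64(594.07), 13)
short face (np.float64(0.0333), np.float64(211.58), 14) case left (np.float64(0.0334), np.float64(211.67), 13)
```

Request:
carry_out:
  motion:
    - {"travel":[0,-2,0.3],"rotation":[0,0,0],"hand":1}
    - {"travel":[0,-1.5,0],"rotation":[0,0,0],"hand":1}
    - {"travel":[1.5,0,0.2],"rotation":[0,0,0],"hand":1}
    - {"travel":[1.5,0,0],"rotation":[0,0,0],"hand":1}
    - {"travel":[0,0,0],"rotation":[0,0,0],"hand":1}
    - {"travel":[0,0,0],"rotation":[0,0,0],"hand":1}

```text
clock: 13.82
tcp_pos: [0.5538, 0.1573, 0.2223]
tool_rot: [-0.006, 0.695, 0.719, -0.007]
wrist_force: [-13.4, -2.9, 9.3]
finger_gap: 0.195
gripper_force: 61.7
```

```bash
python3 g.py 9
```

```text
[0.55371776 0.15727453 0.22228681] [-13.11822315  -3.45473468   8.44431933]
((549.9013061523438, 156.43634033203125), (90.59174346923828, 111.52983093261719), 2.0579586029052734) [-8.91601192e-03 -2.01505159e-03  4.44629799e+01]
long face (np.float64(-0.0339), np.float64(597.56), 13) case front (np.float64(-0.0397), np.float64(594.09), 13)
short face (np.float64(0.0323), np.float64(211.6), 14) case left (np.float64(0.0343), np.float64(211.63), 13)
```

x contact confirmed: force rises and the case doesn't move. The case is pitching slightly nose-down, so I'll counter-rotate the wrist and then restore the y push.

Request:
carry_out:
  motion:
    - {"travel":[-2,0,0],"rotation":[0,-0.01,0],"hand":1}
    - {"travel":[-1,0,0],"rotation":[0,-0.01,0],"hand":1}
    - {"travel":[0,1.5,0],"rotation":[0,0,0],"hand":1}
    - {"travel":[0,1.5,0],"rotation":[0,0,0],"hand":1}
    - {"travel":[0,0,0],"rotation":[0,0,0],"hand":1}
    - {"travel":[0,0,0],"rotation":[0,0,0],"hand":1}

```text
clock: 14.37
tcp_pos: [0.5506, 0.1581, 0.222]
tool_rot: [0.002, 0.695, 0.719, -0.002]
wrist_force: [-12.5, -13.3, 9.0]
finger_gap: 0.197
gripper_force: 61.7
```

```bash
python3 g.py 10
```

```text
[0.55060949 0.15808174 0.22200492] [-12.22223638 -13.84660678   9.16724512]
((549.7510375976562, 156.857177734375), (90.70822143554688, 110.64949035644531), 1.883878231048584) [-1.38567605e-03 -2.16664975e-03  4.42068002e+01]
long face (np.float64(-0.0341), np.float64(597.65), 13) case front (np.float64(-0.0393), np.float64(594.01), 13)
short face (np.float64(0.0338), np.float64(211.58), 14) case left (np.float64(0.0342), np.float64(211.65), 13)
```

Request:
carry_out:
  motion:
    - {"travel":[0.5,0.5,-0.2],"rotation":[0,-0.003,0],"hand":1}
    - {"travel":[0.5,0.5,-0.2],"rotation":[0,0,0],"hand":1}
    - {"travel":[0,0,0],"rotation":[0,0,0],"hand":1}
    - {"travel":[0,0,0],"rotation":[0,0,0],"hand":1}
    - {"travel":[0,0,0],"rotation":[0,0,0],"hand":1}
    - {"travel":[0,0,0],"rotation":[0,0,0],"hand":1}

```text
clock: 14.92
tcp_pos: [0.5507, 0.1584, 0.222]
tool_rot: [0.003, 0.695, 0.719, -0.003]
wrist_force: [-15.5, -17.3, 13.8]
finger_gap: 0.195
gripper_force: 62.4
```

```bash
python3 g.py 11
python3 - <<'E'
from h import *
shot('scene','s11')
A=cv2.resize(cv2.imread('pics/s11.png')[140:250,250:380],(390*2,330*2)[0:2],interpolation=2)[:600]
B=cv2.imread('pics/c11.png')
cv2.imwrite('pics/f.png',np.hstack([cv2.resize(A,(400,310)),cv2.resize(B,(400,310))]))
E
```

```text
[0.55067197 0.1583566  0.22196229] [-15.22487146 -16.76198061  13.89167495]
((549.81591796875, 156.49447631835938), (90.59719848632812, 111.37051391601562), 1.9677129983901978) [-1.63851114e-03 -1.95558710e-03  4.42050988e+01]
long face (np.float64(-0.0329), np.float64(597.61), 13) case front (np.float64(-0.0411), np.float64(593.98), 13)
short face (np.float64(0.0337), np.float64(211.57), 14) case left (np.float64(0.0345), np.float64(211.65), 13)
```

View pics/f.png

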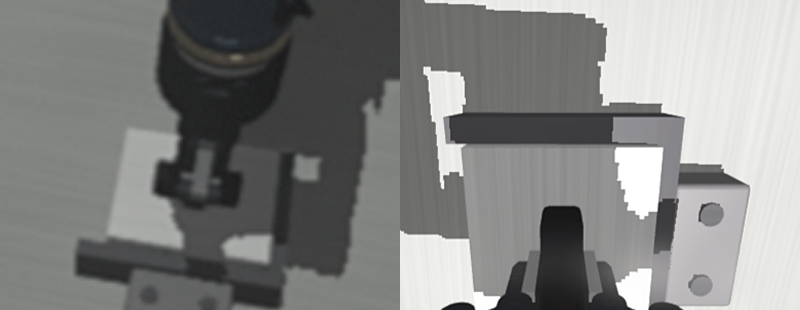

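The case sits in the corner against both stops, flush at about (560,145) and about (660,180). It is closed and flat, pressed at 15 N in x, 17 N in y and 14 N downwards. Handing in.

```bash
python3 -c "
from station import *
print(sign_off())"
```

```text
the job is handed in; nothing more can be done
None
```

I closed the case, slid it into the tag reader's corner, and handed the job in at about 15 s on the clock. The gripper is pressing it flat and flush on both stops, at about 15 N on the long stop and 17 N on the short one. The cup was last seen in place before the lid shut, and no other loose part was touched.

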